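Show the blue-capped tube to the inspection camera

TASK

Draw the blue-capped tube up out of the white rack and hold it in front of the inspection camera on the bench: pointed tip toward the lens, the tube in line with the tilted lens axis, and its tip in the middle of the yellow wire focus frame, level with the wires. Touch nothing of the camera, and leave the other tubes and the things on the bench where they are. Finish with the gripper still holding the tube there, quite still.

Things in the scene. Friction and masses are not known exactly. Their poses are not given: they have to be found in the camera images.
- blue_tube_mid (a point): centre, 61 mm above the tip, of the only BLUE-capped tube: translucent white, 122 mm long, body 16 mm in diameter, pointed foot, round fixed cap 20 mm in diameter over the top 12 mm; 15 to 40 g. z axis: tip to cap. Stands in any of four places of the white rack with 1 mm of play, tip 3 mm above the bench, its upper 65 mm above the rack. Take it by the cap
- blue_tube_tip (a point): the pointed lower tip of the blue-capped tube; z axis runs from the tip to the cap
- focus (a point): camera's focus point: centre of the yellow square wire frame (wires 68 mm apart, 3.6 mm thick), in the plane of the wires, 45 mm from the lens glass, 153 mm above the bench. z axis: the lens axis, out of the lens; it leans 30 degrees off vertical, up and toward the camera's front, which is roughly toward the robot. y axis is level
- inspection_camera: small bench camera, fixed: grey foot 100 x 90 x 12 mm, white tilted head between two dark cheeks, black lens ringed in white looking up and out, yellow wire focus frame on two steel rods. Origin at the underside of the foot; front (side the lens leans to) is -x, z up
- white_rack: white lattice tube rack, fixed, 82 (x) x 161 (y) x 60 (z) mm, origin at the centre of its underside. Tubes stand in its two outer rows (x = -25 and +25 mm), those of one row at least 50 mm apart, so fingers closing along the rack's y axis have room beside each cap. A tall instrument cabinet stands on the bench behind, 0.1 to 0.2 m beyond the rack: pass in front of it
- orange_tube_a_mid (a point): a 15 ml tube like the blue one but with an orange cap, in the rack; point at its centre, 61 mm above its tip. Leave it in the rack.
- orange_tube_b_mid (a point): a 15 ml tube like the blue one but with an orange cap, in the rack; point at its centre, 61 mm above its tip. Leave it in the rack.
- white_tube_a_mid (a point): a 15 ml tube like the blue one but with a white cap, in the rack; point at its centre, 61 mm above its tip. Leave it in the rack.
- white_tube_b_mid (a point): a 15 ml tube like the blue one but with a white cap, in the rack; point at its centre, 61 mm above its tip. Leave it in the rack.
- beaker_mid (a point): centre of a clear plastic beaker, 62 mm wide, 70 mm tall, on the bench to the right of the rack; leave alone
- petri_mid (a point): centre of a white petri dish, 57 mm wide, 14 mm high, on the bench; leave alone
- timer_mid (a point): centre of a white lab timer, 66 x 66 x 22 mm, on the bench; leave alone
- small_bottle_mid (a point): centre of an amber bottle with blue cap, 49 mm wide, 111 mm tall, standing to the right; leave alone

How it is judged:
On the way:
1. the blue-capped tube is drawn up clear of the rack in the gripper (height (world z) of blue_tube_tip above 0.065 m and contact force between blue_tube and the fingers above 0.5 N and contact force between blue_tube and white_rack below 0.3 N), for 0.2 s.
At the end, for the whole second after the job is handed in: The gripper holds the blue-capped tube still in the air, nothing else touching it: its tip within 12 mm of the centre of the wire focus frame, its axis within 12 degrees of the lens axis with the cap end up and away from the lens; the other tubes and the loose things within 30 mm of where they were (distance between blue_tube_tip and focus below 0.012 m and angle between the z axis of blue_tube_tip and the z axis of focus, either way round below 0.21 rad and angle between blue_tube_tip's own z axis and vertical below 0.9 rad and contact force between blue_tube and the fingers above 0.5 N and contact force between blue_tube and inspection_camera below 0.3 N and contact force between blue_tube and white_rack below 0.3 N and linear speed of blue_tube below 0.02 m/s and angular speed of blue_tube below 0.15 rad/s and distance of each of orange_tube_a_mid, orange_tube_b_mid, white_tube_a_mid, white_tube_b_mid, beaker_mid, petri_mid, timer_mid, small_bottle_mid from where it was at the start of the episode below 0.03 m); the arm keeps its last pose, push and grip.
It fails at once if the robot or the tube touches the camera or its wire frame (contact force between any of the arm, the fingers, blue_tube and inspection_camera above 1 N).
It fails at once if another tube or a thing on the bench is displaced (distance of any of orange_tube_a_mid, orange_tube_b_mid, white_tube_a_mid, white_tube_b_mid, beaker_mid, petri_mid, timer_mid, small_bottle_mid from where it was at the start of the episode above 0.03 m).
It also fails if it takes over 40 s, if anything falls off the work surface, if the arm or the gripper's body presses on something with over 40 N, if the wrist force passes 120 N, or if a joint passes its speed limit or range.

ROBOT

A 6-joint arm with a two-finger parallel gripper is mounted at the origin on a cart in front of the work surface, level with it; the furniture and walls round the work are solid. World frame = base frame: x ahead of the robot, y to its left, z up, the work surface at z = 0. Lengths are in m, angles in rad, forces in N, time in s.
With the tool pointing down it reaches from about 0.425 to 0.95 m from the base axis. Payload 3.5 kg.
Tool frame: the origin (TCP) lies at the very end of the fingers, on their centre line; the grasp point (between the pads) lies ctrl.tcp_to_grasp behind it (ctrl.tcp_to_grasp is the distance from the TCP to the grasp point, in m); z points along the fingers, y is the line along which they close (so a half turn about z gives the same grasp; the last joint's range is limited). The gripper opens to 85 mm and grips with 20 to 120 N. Pads are 22 mm wide; open, the fingers measure 114 mm over their backs; the gripper's body (76 mm by 85 mm) begins 54 mm behind the grasp point. The pads swing forward as they close: fully open they stand 13 mm farther back than shut.
Start: joints at [1.153, 0.286, 1.577, -0, 1.279, -0.15], TCP at [0.179, 0.651, 0.231] pointing down, gripper open.
Joint ranges: [-2.77, 2.77], [-0.9, 2.22], [0.21, 2.48], [-1.53, 4.67], [0.24, 2.81], [-2.84, 2.84]. Speed limits (rad/s): [2.79, 2.79, 3.14, 3.14, 3.14, 3.14].

INTERFACE

Orientations are given as a unit quaternion [x, y, z, w].
In Python, from plant import ctrl gives the robot as it stands.
- The arm moves only by the shell command python3 -m inch 'ROWS' [FORCE]. ROWS is JSON, a list of rows, each an object with "slide": the shift along the tool's x, y, z in cm, a list of three; "turn": the turn about the tool's z in rad; "grip": the finger opening in cm, from 0 to 8.54. A call has 1 to 20 rows; each row is the pose to reach, as a shift and turn from the pose commanded when the call began, along the tool's axes at that moment; what a row does not reach only later rows make up. A row lasts 1/10 s, in which the tool goes at most 50 mm and 8.59 degrees, less where a joint would pass 70% of its speed; a pose out of reach is approached as far as the arm can. A call with a gripper value outside its range is refused whole. The fingers move at their own pace and stop on an object; FORCE is the grip in N (left out, the last holds). Time passes only in rows, so rows that repeat a pose let the fingers close. It gives the time, the measured TCP pose, the force, the opening and the grip force at its end, in the units of the state.
- ctrl.get_state(): the state, without advancing time (a new reading comes with each control period).
- ctrl.read_camera(name): name is "scene" or "top" or "wrist"; returns (picture, depth): 420x560x3 uint8, red, green, blue; 420x560 float32, m along the optical axis (not along the pixel's ray), 0 where there is no reading.
- ctrl.camera_info(name): a dict with "K" (3x3 intrinsics, pixels), "camera_from_world" (4x4, takes a point from world to camera coordinates); the wrist camera has in their place "T_tool_cam" (4x4, takes a point from camera to tool coordinates, whose origin is the TCP and whose axes are the flange's). Camera axes: x right, y down, z forward; pixel columns grow to the right and rows downward; lengths in m; the calibration is good to about 2 mm. A picture is of the moment at which its call begins: read the wrist's pose just before it. camera_info takes no time and is no camera call.
- ctrl.sign_off(): hands the job in; it is judged then, once.
The state is a dict: "time": time; "qpos": joint angles; "dq": joint speeds; "joint_efforts": joint torques, N m; "eef_pos": TCP position; "tcp_rot": TCP orientation; "contact_force": force on the tool from outside, world axes, zero at the start; "wrist_torque": the same for the moment, N m; "opening": opening from 0.0 (shut) to 1.0 (fully open); "finger_force": force on a finger pad.
Only numpy, scipy, OpenCV 4.12 (cv2) and the standard library are available. Lean on these libraries where they do the work, as an engineer would, in place of code of your own. Each camera call takes 0.05 s, during which the arm holds its last target. There are 200 camera calls.

## Working session

There is one attempt and no reset: what is moved stays moved. The work goes in short steps, Python scripts to look and compute and a shell command to move; the robot and the scene stay as the last step left them, time stands still between calls to the robot, and variables do not carry over. Pictures are saved under pics/ and viewed, at most 10 in all, crops included, and the job is handed in when it is done.

```bash
ls; mkdir -p pics; cat > h.py <<'E'
import numpy as np,cv2
from plant import ctrl
from scipy.spatial.transform import Rotation as R
def cam(n):
    s=ctrl.get_state(); i=ctrl.camera_info(n); K=np.array(i["K"])
    if n=="wrist":
        T=np.eye(4);T[:3,:3]=R.from_quat(s["tcp_rot"]).as_matrix();T[:3,3]=s["eef_pos"]
        W=T@np.array(i["T_tool_cam"])
    else: W=np.linalg.inv(np.array(i["camera_from_world"]))
    p,d=ctrl.read_camera(n); return p,d,K,W
def ray(K,W,u,v):
    r=W[:3,:3]@np.linalg.inv(K)@np.array([u,v,1.]); return W[:3,3],r
def onz(K,W,u,v,z):
    o,r=ray(K,W,u,v); return o+r*(z-o[2])/r[2]
def pt(K,W,d,u,v):
    o,r=ray(K,W,u,v); return o+r*d[int(v),int(u)]
def cloud(K,W,d):
    v,u=np.mgrid[:d.shape[0],:d.shape[1]]
    c=np.stack([u,v,np.ones_like(u)],-1)@np.linalg.inv(K).T*d[...,None]
    return c@W[:3,:3].T+W[:3,3]
def save(n,p): cv2.imwrite("pics/"+n+".png",p[...,::-1])
def blobs(p,lo,hi,amin=15):
    m=cv2.inRange(cv2.cvtColor(p,cv2.COLOR_RGB2HSV),lo,hi)
    n,l,st,c=cv2.connectedComponentsWithStats(m)
    return [(c[i].round(1),st[i].tolist()) for i in range(1,n) if st[i,4]>=amin],l
E
python3 - <<'E'
from h import *
s=ctrl.get_state();print(s,ctrl.tcp_to_grasp)
ims=[]
for n in("scene","top","wrist"):
    p,d,K,W=cam(n); save(n+"0",p); np.savez(n+"0",p=p,d=d,K=K,W=W); print(n,K[0,0],W.round(3).tolist(),(d>0).mean())
E
```

```text
pics
{'time': 0.0, 'qpos': array([ 1.15299425e+00,  2.87203010e-01,  1.57819331e+00, -1.31905438e-05,
        1.27860270e+00, -1.49983649e-01]), 'dq': array([-6.80571346e-04, -1.82331415e-03, -1.57415370e-03,  3.20402012e-04,
       -5.42104318e-07,  4.79452613e-04]), 'joint_efforts': array([ 3.89130673e-04, -4.05988240e+01, -2.92623103e+01, -1.49263906e-04,
        5.90822849e-03,  6.95328680e-06]), 'eef_pos': array([0.17831489, 0.65033137, 0.22991345]), 'tcp_rot': array([ 1.33507382e-01,  9.91047088e-01, -1.15678820e-03, -3.30943828e-04]), 'contact_force': array([-0.35400045,  0.05923716, -0.33000852]), 'wrist_torque': array([-0.03362066,  0.00642899,  0.04266906]), 'finger_force': 0.0, 'opening': 1.004202187287307} 0.0187
scene 507.92782810603853 [[-0.907, -0.296, 0.299, 0.166], [-0.421, 0.654, -0.628, 0.492], [-0.01, -0.696, -0.718, 0.906], [0.0, 0.0, 0.0, 1.0]] 0.9959311224489796
top 495.89212611432623 [[-0.008, -0.996, 0.089, 0.387], [-1.0, 0.008, -0.005, -0.21], [0.004, -0.089, -0.996, 1.37], [0.0, 0.0, 0.0, 1.0]] 0.9960671768707483
wrist 359.4123115627404 [[0.266, 0.926, 0.269, 0.11], [0.964, -0.255, -0.076, 0.67], [-0.001, 0.28, -0.96, 0.372], [0.0, 0.0, 0.0, 1.0]] 0.9959098639455782
```

View pics/scene0.png

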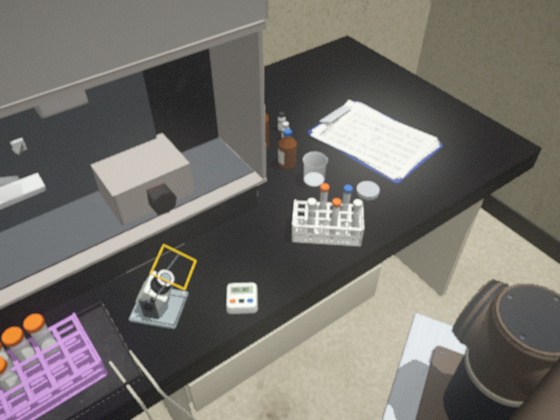

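View pics/top0.png

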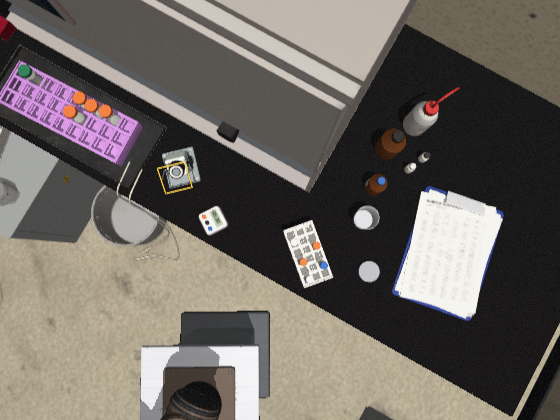

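The scene view shows the rack at about (328,222) with the blue cap at (347,190), and the inspection camera at (160,290) with its yellow frame at (173,267). The top view shows the blue cap at (323,265), in the rack's right-hand row, and the frame at about (175,178).

Rows only slide and yaw the tool, so it always points down. I'll have to tilt the tube 30° in the grip by pivoting its tip against the rack's hole.

```bash
python3 - <<'E'
from h import *
def tri(a,b):
    (o1,r1),(o2,r2)=a,b; A=np.stack([r1,-r2],1); t=np.linalg.lstsq(A,o2-o1,rcond=None)[0]
    p,q=o1+t[0]*r1,o2+t[1]*r2; return ((p+q)/2).round(4),np.linalg.norm(p-q).round(4)
D={n:np.load(n+"0.npz") for n in("scene","top")}
for n,z in D.items():
    p,d,K,W=z['p'],z['d'],z['K'],z['W']; C=cloud(K,W,d)
    for nm,lo,hi,a in(("blue",(100,130,50),(125,255,255),8),("orange",(5,170,120),(16,255,255),8),("yellow",(20,150,100),(32,255,255),20)):
        b,l=blobs(p,lo,hi,a)
        for c,s in b:
            x,y=int(c[0]),int(c[1]); print(n,nm,c,s,C[y,x].round(3))
    m=blobs(p,(20,150,100),(32,255,255))[0]
    mk=cv2.inRange(cv2.cvtColor(p,cv2.COLOR_RGB2HSV),(20,150,100),(32,255,255))
    cs=max(cv2.findContours(mk,0,1)[0],key=cv2.contourArea)
    for e in (.03,.05): print(cv2.approxPolyDP(cv2.convexHull(cs),e*cv2.arcLength(cs,1),1)[:,0].tolist())
E
```

```text
scene blue [287.6 132.1] [284, 130, 8, 6, 37] [ 0.58  -0.477  0.108]
scene blue [347.8 187.6] [345, 186, 7, 5, 27] [ 0.369 -0.331  0.12 ]
scene orange [324.5 186.5] [321, 185, 7, 4, 23] [ 0.417 -0.311  0.122]
scene orange [336.6 201. ] [333, 199, 8, 6, 21] [ 0.376 -0.277  0.123]
scene orange [ 33.  322.3] [23, 313, 21, 19, 302] [0.765 0.232 0.119]
scene orange [ 11.8 335.5] [1, 326, 23, 20, 328] [0.78  0.269 0.122]
scene orange [  2.1 364.9] [0, 358, 7, 16, 75] [0.756 0.315 0.117]
scene yellow [175.9 263.9] [149, 244, 48, 46, 351] [ 0.675 -0.062 -0.004]
[[162, 244], [196, 260], [185, 289], [149, 272]]
[[162, 244], [196, 260], [185, 289], [149, 272]]
top blue [380.9 180.4] [377, 177, 9, 8, 54] [ 0.583 -0.481  0.111]
top blue [434.8 189.4] [425, 186, 22, 9, 68] [ 0.573 -0.654  0.002]
top blue [500.1 212.6] [496, 209, 8, 9, 32] [ 0.507 -0.835  0.001]
top blue [209.5 228. ] [208, 227, 4, 3, 10] [ 0.468 -0.031  0.025]
top blue [401.6 264.3] [392, 228, 21, 69, 171] [ 0.366 -0.554  0.006]
top blue [487.7 262.7] [482, 243, 13, 40, 58] [ 0.369 -0.793  0.001]
top blue [323.4 264.9] [320, 262, 8, 7, 42] [ 0.369 -0.329  0.123]
top blue [438.4 309.4] [406, 299, 65, 22, 132] [ 0.243 -0.654 -0.001]
top orange [ 84.9 101.4] [73, 92, 25, 20, 246] [0.795 0.283 0.112]
top orange [105.  110.6] [99, 104, 13, 14, 127] [0.769 0.226 0.117]
top orange [ 69.5 111.4] [64, 106, 12, 12, 119] [0.766 0.317 0.123]
top orange [204.  216.5] [203, 215, 3, 4, 8] [ 0.501 -0.017  0.024]
top orange [316.1 245.3] [313, 243, 7, 6, 35] [ 0.417 -0.313  0.122]
top orange [302.9 261.6] [300, 259, 7, 6, 36] [ 0.377 -0.277  0.121]
top yellow [175.8 163.6] [168, 162, 17, 5, 32] [0.618 0.033 0.175]
top yellow [171.6 183.3] [157, 166, 36, 29, 115] [0.593 0.075 0.018]
[[157, 168], [165, 166], [192, 187], [165, 194]]
[[157, 168], [192, 187], [165, 194]]
```

```bash
cat >> h.py <<'E'
def frame(p,d,K,W):
    h=cv2.inRange(cv2.cvtColor(p,cv2.COLOR_RGB2HSV),(19,110,70),(34,255,255))>0
    C=cloud(K,W,d); P=C[h]; k=(np.abs(P[:,2]-.153)<.045)&(np.linalg.norm(P[:,:2]-[.6,.05],axis=1)<.15); return h,C,P[k]
def yaw_to_focus(P):
    c=(P.max(0)+P.min(0))/2; n=np.linalg.svd(P-P.mean(0))[2][2]; n*=np.sign(n[2]); return P.mean(0),n
E
python3 - <<'E'
from h import *
allP=[]
for n in("scene","top"):
    z=np.load(n+"0.npz"); h,C,P=frame(z['p'],z['d'],z['K'],z['W']); m,nn=yaw_to_focus(P)
    print(n,len(P),m.round(4),nn.round(3),np.degrees(np.arccos(nn[2])),P.min(0).round(3),P.max(0).round(3)); allP.append(P)
P=np.vstack(allP)
m,nn=yaw_to_focus(P); print(m,nn)
Q=P@np.linalg.svd(P-P.mean(0))[2][:2].T
r=cv2.minAreaRect(Q.astype(np.float32)); print(r)
V=np.linalg.svd(P-P.mean(0))[2]; print("centre",(np.array(r[0])@V[:2]+ (P.mean(0)@V[2])*V[2]).round(4))
# triangulated corners
def tri(a,b):
    (o1,r1),(o2,r2)=a,b; t=np.linalg.lstsq(np.stack([r1,-r2],1),o2-o1,rcond=None)[0]
    return (o1+t[0]*r1+o2+t[1]*r2)/2,np.linalg.norm(o1+t[0]*r1-o2-t[1]*r2)
S,T=np.load("scene0.npz"),np.load("top0.npz")
for a,b in(((162,244),(187,163)),((196,260),(192,187)),((185,289),(165,194)),((149,272),(158,168))):
    x,e=tri(ray(S['K'],S['W'],*a),ray(T['K'],T['W'],*b)); print(x.round(3),e.round(4))
E
```

```text
scene 241 [0.5852 0.0397 0.1514] [-0.478 -0.111  0.871] 29.37224618379199 [0.548 0.001 0.119] [0.624 0.081 0.173]
top 159 [0.588  0.0401 0.1519] [-0.426 -0.115  0.897] 26.198844509580777 [ 0.55  -0.002  0.114] [0.627 0.079 0.175]
[0.5863186  0.03982234 0.1515825 ] [-0.45867838 -0.11169124  0.881555  ]
((0.5426487922668457, -0.23485949635505676), (0.07625537365674973, 0.07309001684188843), 56.704158782958984)
centre [0.5869 0.0403 0.1519]
[0.625 0.008 0.162] 0.0098
[ 0.565 -0.002  0.133] 0.0002
[0.548 0.065 0.134] 0.0006
[0.61  0.077 0.165] 0.0044
```

```bash
cat >> h.py <<'E'
def go(*wps):
    """wps: (x,y,z,yaw_of_tool_x) -> slide cm, turn from present pose"""
    s=ctrl.get_state(); M=R.from_quat(s["tcp_rot"]).as_matrix(); y0=np.arctan2(M[1,0],M[0,0])
    for w in wps:
        sl=M.T@(np.array(w[:3])-s["eef_pos"])*100
        print("slide",sl.round(2).tolist(),"turn",round((y0-w[3]+np.pi)%(2*np.pi)-np.pi,3), "yaw0",y0.round(3))
E
python3 -c "
from h import *
go((.29,.475,.27,2.6),(.4,.3,.29,2.5),(.45,.15,.29,2.3),(.47,0,.29,2.1),(.42,-.165,.28,2.0),(.369,-.33,.26,1.929))"
```

```text
slide [-15.41, -13.98, -3.96] turn 0.274 yaw0 2.874
slide [-30.65, -27.95, -5.94] turn 0.374 yaw0 2.874
slide [-39.44, -41.09, -5.92] turn 0.574 yaw0 2.874
slide [-45.33, -55.02, -5.89] turn 0.774 yaw0 2.874
slide [-44.88, -72.26, -4.86] turn 0.874 yaw0 2.874
slide [-44.33, -89.51, -2.83] turn 0.945 yaw0 2.874
```

```bash
python3 -m inch '[{"slide":[-3,-3,-2],"turn":0.05,"grip":8.5},{"slide":[-7,-6,-3],"turn":0.12,"grip":8.5},{"slide":[-10,-9,-4],"turn":0.2,"grip":8.5},{"slide":[-13,-12,-4],"turn":0.25,"grip":8.5},{"slide":[-16,-15,-5],"turn":0.3,"grip":8.5},{"slide":[-19.5,-18,-6],"turn":0.3,"grip":8.5},{"slide":[-23,-21,-6],"turn":0.35,"grip":8.5},{"slide":[-27,-24.5,-6],"turn":0.35,"grip":8.5},{"slide":[-30,-28,-6],"turn":0.4,"grip":8.5},{"slide":[-32.5,-32,-6],"turn":0.45,"grip":8.5},{"slide":[-35,-36,-6],"turn":0.5,"grip":8.5},{"slide":[-38,-39.5,-6],"turn":0.55,"grip":8.5},{"slide":[-40.5,-43,-6],"turn":0.6,"grip":8.5},{"slide":[-42,-47,-6],"turn":0.65,"grip":8.5},{"slide":[-44,-51,-6],"turn":0.7,"grip":8.5},{"slide":[-45.5,-55,-6],"turn":0.75,"grip":8.5},{"slide":[-45.5,-55,-6],"turn":0.75,"grip":8.5},{"slide":[-45.5,-55,-6],"turn":0.75,"grip":8.5}]'; python3 -c "
from h import *
go((.42,-.165,.28,2.0),(.369,-.33,.26,1.929))"
```

```text
time: 1.95
eef_pos: [0.4716, -0.0005, 0.2909]
tcp_rot: [0.488, 0.873, 0.0, -0.001]
contact_force: [-0.4, 0.7, 1.0]
opening: 0.995
finger_force: 0.0
slide [-11.32, -13.01, 1.09] turn 0.122 yaw0 2.122
slide [-22.71, -25.99, 3.08] turn 0.193 yaw0 2.122
```

```bash
python3 -m inch '[{"slide":[-3,-3.5,0.3],"turn":0.05},{"slide":[-6,-7,0.6],"turn":0.08},{"slide":[-9,-10.5,1],"turn":0.1},{"slide":[-12,-14,1],"turn":0.13},{"slide":[-15,-17.5,2],"turn":0.15},{"slide":[-18,-21,2],"turn":0.17},{"slide":[-21,-24,3],"turn":0.193},{"slide":[-22.7,-26,3],"turn":0.193},{"slide":[-22.7,-26,3],"turn":0.193},{"slide":[-22.7,-26,3],"turn":0.193},{"slide":[-22.7,-26,3],"turn":0.193}]'; python3 - <<'E'
from h import *
p,d,K,W=cam("wrist"); save("w1",p); np.savez("w1",p=p,d=d,K=K,W=W)
b,l=blobs(p,(100,120,50),(125,255,255),60)
C=cloud(K,W,d)
for c,s in b: print(c,s,C[int(c[1]),int(c[0])].round(4),onz(K,W,*c,.123).round(4))
b,l=blobs(p,(4,150,100),(18,255,255),60)
for c,s in b: print(c,s,C[int(c[1]),int(c[0])].round(4))
E
```

```text
$[0]: bad value
```

View pics/w1.png

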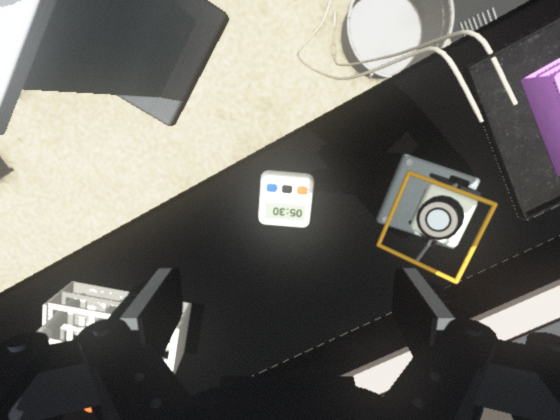

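The move was refused because each row needs a grip value. This frame is still useful: it shows the focus frame around (437,228) from above, so I'll use it for a second measurement.

```bash
python3 -m inch '[{"slide":[-3,-3.5,0.3],"turn":0.05,"grip":8.5},{"slide":[-6,-7,0.6],"turn":0.08,"grip":8.5},{"slide":[-9,-10.5,1],"turn":0.1,"grip":8.5},{"slide":[-12,-14,1],"turn":0.13,"grip":8.5},{"slide":[-15,-17.5,2],"turn":0.15,"grip":8.5},{"slide":[-18,-21,2],"turn":0.17,"grip":8.5},{"slide":[-21,-24,3],"turn":0.193,"grip":8.5},{"slide":[-22.7,-26,3],"turn":0.193,"grip":8.5},{"slide":[-22.7,-26,3],"turn":0.193,"grip":8.5},{"slide":[-22.7,-26,3],"turn":0.193,"grip":8.5}]'; python3 - <<'E'
from h import *
z=np.load("w1.npz");h,C,P=frame(z['p'],z['d'],z['K'],z['W']);V=np.linalg.svd(P-P.mean(0))[2]
r=cv2.minAreaRect((P@V[:2].T).astype(np.float32));print("frame w",len(P),(np.array(r[0])@V[:2]+(P.mean(0)@V[2])*V[2]).round(4),V[2].round(3),r[1])
hh=h.astype(np.uint8); 
print([cv2.minAreaRect(c) for c in cv2.findContours(hh,0,1)[0] if cv2.contourArea(c)>500])
p,d,K,W=cam("wrist"); save("w2",p); np.savez("w2",p=p,d=d,K=K,W=W)
b,l=blobs(p,(100,120,50),(125,255,255),60)
C=cloud(K,W,d)
for c,s in b: print(c,s,C[int(c[1]),int(c[0])].round(4),onz(K,W,*c,.125).round(4))
b,l=blobs(p,(4,150,100),(18,255,255),60)
for c,s in b: print(c,s,C[int(c[1]),int(c[0])].round(4))
E
```

```text
time: 3.0
eef_pos: [0.3705, -0.3284, 0.2611]
tcp_rot: [0.569, 0.823, 0.001, -0.0]
contact_force: [-1.0, 0.9, -0.5]
opening: 0.991
finger_force: 0.0
frame w 1437 [0.585  0.041  0.1539] [ 0.487  0.117 -0.866] (0.0715557336807251, 0.07169996201992035)
[((435.177001953125, 223.7406005859375), (95.8621597290039, 92.10469055175781), 25.769329071044922)]
[283.2 200. ] [273, 193, 21, 13, 143] [ 0.3684 -0.3311  0.1235] [ 0.3684 -0.3307  0.125 ]
[195.7 311.5] [183, 301, 30, 24, 97] [ 3.250e-01 -5.381e-01  2.000e-04] [ 0.3319 -0.4526  0.125 ]
[259.5 357.2] [228, 334, 66, 47, 251] [ 0.4235 -0.5724  0.0033] [ 0.4001 -0.4777  0.125 ]
[348.  196.3] [337, 185, 23, 23, 416] [ 0.4159 -0.3096  0.1241]
[400.7 367.5] [395, 359, 15, 20, 96] [ 0.5591 -0.4762  0.0727]
```

View pics/w2.png

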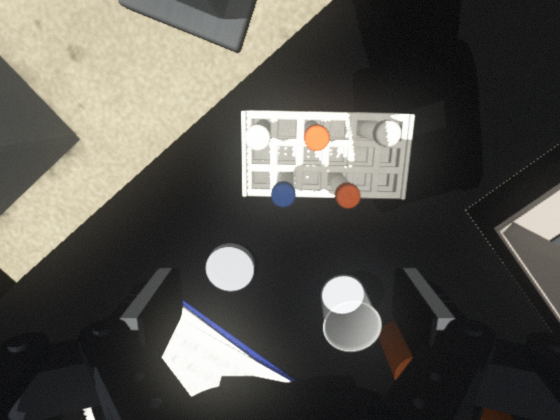

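The wrist view shows the rack square to the image, so the tool yaw is right. The blue cap is at about (283,194), but my mask only covered part of it, so I'll refine the cap centre.

```bash
python3 - <<'E'
from h import *
z=np.load("w2.npz");p,d,K,W=[z[k] for k in("p","d","K","W")]
C=cloud(K,W,d)
for lo in((95,60,20),(95,90,30)):
    m=cv2.inRange(cv2.cvtColor(p,cv2.COLOR_RGB2HSV),lo,(130,255,255)); m[:,:255]=0;m[:,310:]=0;m[:175]=0;m[215:]=0
    c=max(cv2.findContours(m,0,1)[0],key=cv2.contourArea); (u,v),r=cv2.minEnclosingCircle(c); print(u,v,r,cv2.contourArea(c),onz(K,W,u,v,.124).round(4))
k=(C[...,2]>.119)&(C[...,2]<.13)&(np.linalg.norm(C[...,:2]-[.369,-.33],axis=-1)<.02)
print(k.sum(),C[k].mean(0).round(4),C[k].min(0).round(4),C[k].max(0).round(4))
k=(C[...,2]>.119)&(C[...,2]<.13)&(np.linalg.norm(C[...,:2]-[.416,-.311],axis=-1)<.02)
print(k.sum(),C[k].mean(0).round(4),C[k].min(0).round(4),C[k].max(0).round(4))
go((.369,-.329,.105,1.929))
E
```

```text
282.75 194.625 12.377625465393066 431.5 [ 0.3666 -0.3269  0.124 ]
282.8235168457031 195.0 11.572212219238281 382.5 [ 0.3668 -0.3272  0.124 ]
481 [ 0.366  -0.3266  0.1243] [ 0.3565 -0.3369  0.1195] [ 0.3763 -0.3172  0.1268]
480 [ 0.415  -0.3094  0.1243] [ 0.4057 -0.3193  0.1195] [ 0.4253 -0.3001  0.1271]
slide [-0.04, -0.19, 15.63] turn 0.004 yaw0 1.933
```

```bash
python3 -c "
from h import *
go((.3665,-.327,.15,1.91),(.3665,-.327,.100,1.91))"
```

```text
slide [0.24, -0.35, 11.13] turn 0.023 yaw0 1.933
slide [0.24, -0.36, 16.13] turn 0.023 yaw0 1.933
```

```bash
python3 -m inch '[{"slide":[0.24,-0.35,2],"turn":0.023,"grip":4},{"slide":[0.24,-0.35,5],"turn":0.023,"grip":4},{"slide":[0.24,-0.35,8],"turn":0.023,"grip":4},{"slide":[0.24,-0.35,9],"turn":0.023,"grip":4},{"slide":[0.24,-0.35,9],"turn":0.023,"grip":4},{"slide":[0.24,-0.35,10.5],"turn":0.023,"grip":4},{"slide":[0.24,-0.35,12],"turn":0.023,"grip":4},{"slide":[0.24,-0.35,13.5],"turn":0.023,"grip":4},{"slide":[0.24,-0.35,15],"turn":0.023,"grip":4},{"slide":[0.24,-0.35,16.1],"turn":0.023,"grip":4},{"slide":[0.24,-0.35,16.1],"turn":0.023,"grip":4},{"slide":[0.24,-0.35,16.1],"turn":0.023,"grip":4}]' 25; python3 - <<'E'
from h import *
p,d,K,W=cam("wrist"); save("w3",p); go((.3665,-.327,.100,1.91))
E
```

```text
time: 4.25
eef_pos: [0.3663, -0.329, 0.1014]
tcp_rot: [0.578, 0.816, -0.0, 0.001]
contact_force: [0.5, -0.1, 0.0]
opening: 0.466
finger_force: 0.0
slide [0.2, 0.09, 0.16] turn -0.002 yaw0 1.908
```

View pics/w3.png

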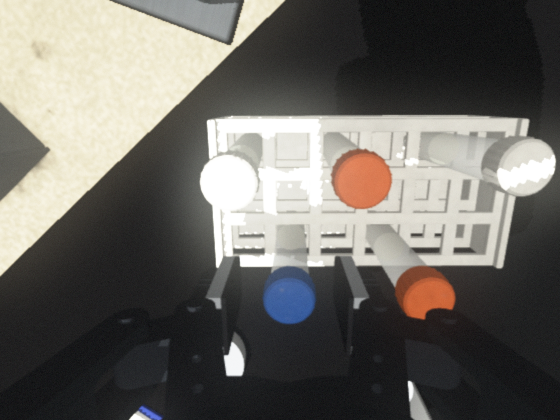

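The blue cap at (290,294) is centred between the fingers, with clear gaps on both sides. I'll close on it and lift 4.5 cm, which leaves the tip about 12 mm below the rack's top.

```bash
python3 -m inch '[{"slide":[0.15,0.05,0.15],"turn":0,"grip":4},{"slide":[0.15,0.05,0.15],"turn":0,"grip":1.5},{"slide":[0.15,0.05,0.15],"turn":0,"grip":1.5},{"slide":[0.15,0.05,0.15],"turn":0,"grip":1.5},{"slide":[0.15,0.05,0.15],"turn":0,"grip":1.5},{"slide":[0.15,0.05,0.15],"turn":0,"grip":1.5},{"slide":[0.15,0.05,0.15],"turn":0,"grip":1.5},{"slide":[0.15,0.05,-0.8],"turn":0,"grip":1.5},{"slide":[0.15,0.05,-1.8],"turn":0,"grip":1.5},{"slide":[0.15,0.05,-2.8],"turn":0,"grip":1.5},{"slide":[0.15,0.05,-3.8],"turn":0,"grip":1.5},{"slide":[0.15,0.05,-4.4],"turn":0,"grip":1.5},{"slide":[0.15,0.05,-4.4],"turn":0,"grip":1.5},{"slide":[0.15,0.05,-4.4],"turn":0,"grip":1.5}]' 25; python3 - <<'E'
from h import *
p,d,K,W=cam("wrist"); cv2.imwrite("pics/w4.png",p[100:420,150:450,::-1])
p,d,K,W=cam("scene"); 
q=cv2.resize(p[150:260,260:400],None,fx=4,fy=4); save("s4",q)
E
```

```text
time: 5.7
eef_pos: [0.3656, -0.3269, 0.1444]
tcp_rot: [0.579, 0.816, -0.0, 0.0]
contact_force: [0.3, 1.0, -0.6]
opening: 0.214
finger_force: 24.5
```

View pics/s4.png

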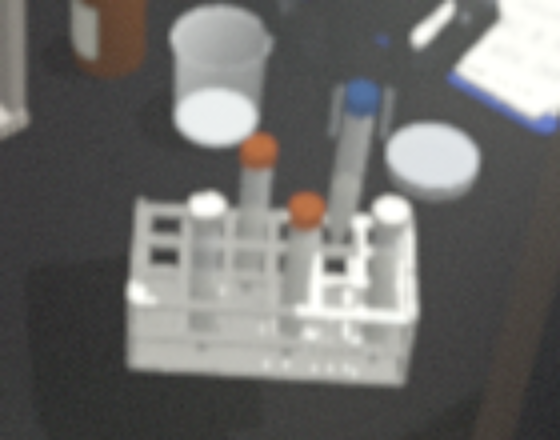

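The tube is drawn partly out, with the blue cap at crop (362,97). Next I'll move along -x (outward from the rack) and slightly down, so the hole's rim tilts the tube in the pads.

```bash
python3 -m inch '[{"slide":[-0.5,0,0],"turn":0,"grip":1.5},{"slide":[-1,0,0],"turn":0,"grip":1.5},{"slide":[-1.5,0,0],"turn":0,"grip":1.5},{"slide":[-2,0,0],"turn":0,"grip":1.5},{"slide":[-2.5,0,0.1],"turn":0,"grip":1.5},{"slide":[-3,0,0.25],"turn":0,"grip":1.5},{"slide":[-3.5,0,0.4],"turn":0,"grip":1.5},{"slide":[-3.5,0,0.4],"turn":0,"grip":1.5}]' 25; cat > look.py <<'E'
import sys
from h import *
# blue cap & tube cloud in views, tilt of tube from top/scene
p,d,K,W=cam("scene"); t=ctrl.get_state(); g=t["eef_pos"]
uv=K@np.linalg.inv(W)[:3]@np.append(g,1); u,v=(uv[:2]/uv[2]).astype(int); print("tcp px",u,v)
y0,x0=max(v-60,0),max(u-60,0); q=cv2.resize(p[y0:y0+120,x0:x0+130],None,fx=4.5,fy=4.5); save(sys.argv[1],q); print("crop origin",x0,y0)
np.savez(sys.argv[1],p=p,d=d,K=K,W=W)
E
python3 look.py s5
```

```text
time: 6.6
eef_pos: [0.3774, -0.3606, 0.1402]
tcp_rot: [0.579, 0.816, -0.0, 0.0]
contact_force: [-0.6, 0.4, 0.0]
opening: 0.217
finger_force: 24.4
tcp px 348 171
crop origin 288 111
```

View pics/s5.png

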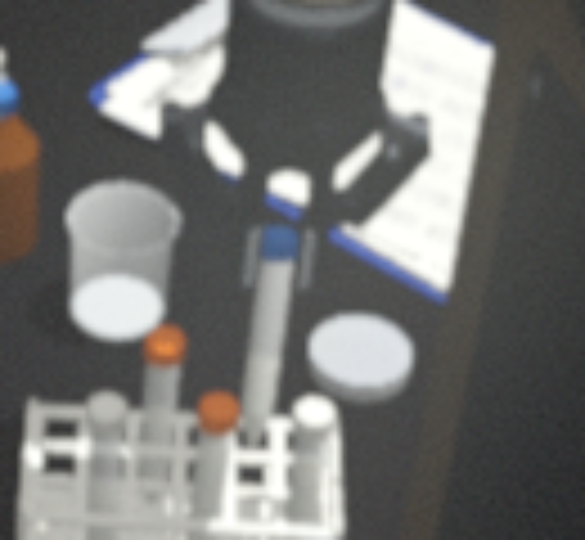

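It is working: the cap, at crop (280,240), has moved outward while the foot stays in the rack at (257,425). I'll continue to about 32°, then lift.

```bash
python3 -m inch '[{"slide":[-0.4,0,0.15],"turn":0,"grip":1.5},{"slide":[-0.8,0,0.3],"turn":0,"grip":1.5},{"slide":[-1.2,0,0.5],"turn":0,"grip":1.5},{"slide":[-1.6,0,0.7],"turn":0,"grip":1.5},{"slide":[-2.2,0,0.9],"turn":0,"grip":1.5},{"slide":[-2.2,0,0.9],"turn":0,"grip":1.5},{"slide":[-2.2,0,0.9],"turn":0,"grip":1.5},{"slide":[-2.2,0,0],"turn":0,"grip":1.5},{"slide":[-2.2,0,-1],"turn":0,"grip":1.5},{"slide":[-2.2,0,-2],"turn":0,"grip":1.5},{"slide":[-2.2,0,-3],"turn":0,"grip":1.5},{"slide":[-2.2,0,-4],"turn":0,"grip":1.5},{"slide":[-2.2,0,-5],"turn":0,"grip":1.5},{"slide":[-2.2,0,-6],"turn":0,"grip":1.5},{"slide":[-2.2,0,-6],"turn":0,"grip":1.5}]' 25; cat > tube.py <<'E'
import sys
from h import *
# tube points by depth near the gripper, lower than the fingers' grasp
s=ctrl.get_state(); M=R.from_quat(s["tcp_rot"]).as_matrix(); g=np.array(s["eef_pos"])
for n in("scene","top","wrist"):
    p,d,K,W=cam(n); T=(cloud(K,W,d)-g)@M   # tool coordinates
    k=(np.abs(T[...,1])<.012)&(T[...,2]>.004)&(T[...,2]<.12)&(np.abs(T[...,0])<.1)&(d>0)
    nl,l,st,c=cv2.connectedComponentsWithStats(k.astype(np.uint8))
    if nl<2: print(n,"none"); continue
    b=1+st[1:,4].argmax(); P=T[l==b]
    # per-height middles of the visible surface
    A=np.polyfit(P[:,2],P[:,0],1); print(n,len(P),"tilt deg",np.degrees(np.arctan(A[0])).round(1),"low",P[P[:,2].argmax()].round(4),"high",P[P[:,2].argmin()].round(4))
    np.savez("t_"+n,P=P,p=p,d=d,K=K,W=W,g=g,M=M)
    save(sys.argv[1]+n,p)
E
python3 tube.py a; python3 look.py s6
```

```text
time: 8.15
eef_pos: [0.3851, -0.3817, 0.2026]
tcp_rot: [0.578, 0.816, -0.001, 0.002]
contact_force: [0.4, -0.2, -0.3]
opening: 0.22
finger_force: 24.4
scene 255 tilt deg 23.5 low [0.0472 0.0035 0.0877] high [0.0181 0.0049 0.004 ]
top 50 tilt deg 22.8 low [0.0333 0.0055 0.0482] high [0.0184 0.0029 0.011 ]
wrist 2827 tilt deg 24.3 low [0.0507 0.0004 0.0869] high [0.0186 0.0032 0.004 ]
tcp px 351 144
crop origin 291 84
```

View pics/s6.png

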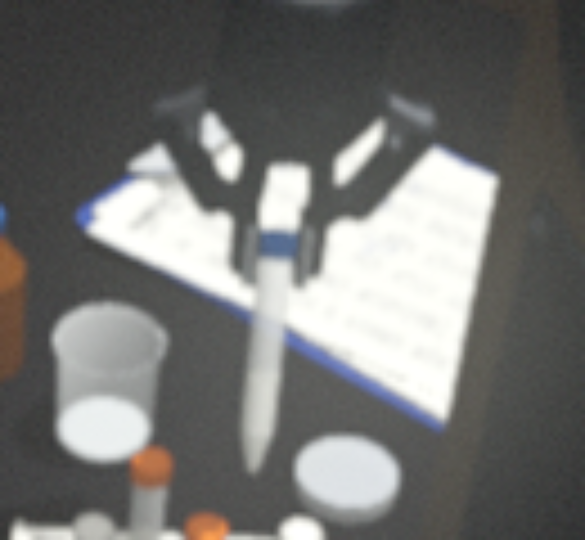

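The tube is lifted clear and leaning, with its tip at crop (255,465). I'll get its angle from the cylindrical body alone, leaving out the cone.

```bash
cat > fit.py <<'E'
from h import *
from scipy.optimize import least_squares
for names in(("scene","wrist"),("wrist",),("scene",)):
    P=np.vstack([np.load(f"t_{n}.npz")["P"][::(8 if n=="wrist" else 1)] for n in names]); P=P[(P[:,2]>.006)&(P[:,2]<.058)]
    def res(a): # line x=a0+a1 z, y=a2+a3 z ; radius 8 mm
        w=np.array([a[1],a[3],1]);w/=np.linalg.norm(w); q=P-[a[0],a[2],0]; return np.linalg.norm(q-np.outer(q@w,w),axis=1)-.008
    r=least_squares(res,[0.005,.45,0,0],loss="soft_l1",f_scale=.001); a=r.x
    w=np.array([a[1],a[3],1]);w/=np.linalg.norm(w)
    Q=np.load("t_wrist.npz")["P"]; e=((Q-[a[0],a[2],0])@w).max()
    print(names,len(P),"rms mm",(1e3*np.sqrt((r.fun**2).mean())).round(2),"tilt x,y deg",np.degrees(np.arctan(a[[1,3]])).round(1),"x,y at pad",(a[[0,2]]-.0187*a[[1,3]]).round(4),"tip",(np.array([a[0],a[2],0])+e*w).round(4), "s_tip",e.round(4))
E
python3 fit.py
```

```text
('scene', 'wrist') 474 rms mm 1.16 tilt x,y deg [24.6  1.3] x,y at pad [-0.0002 -0.0002] tip [0.0485 0.0022 0.0879] s_tip 0.0966
('wrist',) 290 rms mm 0.32 tilt x,y deg [24.8  1.1] x,y at pad [-0.0003 -0.0003] tip [0.0488 0.0018 0.0877] s_tip 0.0966
('scene',) 184 rms mm 1.74 tilt x,y deg [24.3  1.4] x,y at pad [-0.0006  0.0003] tip [0.0476 0.0029 0.0882] s_tip 0.0968
```

The tube axis is at 24.7° in the tool's x–z plane, with the rms fit at 0.3 mm. That is within the 12° tolerance of 30°, so I'll firm the grip and carry it.

```bash
python3 -c "
from h import *
go((.40,-.34,.30,1.908),(.45,-.18,.33,1.),(.489,.019,.33,.236))"
```

```text
slide [3.31, 2.82, -10.03] turn -0.0 yaw0 1.908
slide [16.76, 12.83, -13.02] turn 0.908 yaw0 1.908
slide [34.25, 23.09, -13.0] turn 1.672 yaw0 1.908
```

```bash
python3 -m inch '[{"slide":[0,0,0],"turn":0,"grip":1.5},{"slide":[0,0,-1.5],"turn":0,"grip":1.5},{"slide":[0.5,0.5,-4],"turn":0,"grip":1.5},{"slide":[1.5,1.5,-7],"turn":0.05,"grip":1.5},{"slide":[3.5,3,-10],"turn":0.15,"grip":1.5},{"slide":[6,5,-12],"turn":0.25,"grip":1.5},{"slide":[9,7,-13],"turn":0.38,"grip":1.5},{"slide":[12,9,-13],"turn":0.5,"grip":1.5},{"slide":[15,11.5,-13],"turn":0.63,"grip":1.5},{"slide":[18,13.5,-13],"turn":0.76,"grip":1.5},{"slide":[21,15.5,-13],"turn":0.88,"grip":1.5},{"slide":[24,17.5,-13],"turn":1.0,"grip":1.5},{"slide":[27,19,-13],"turn":1.13,"grip":1.5},{"slide":[30,20.5,-13],"turn":1.26,"grip":1.5},{"slide":[32,22,-13],"turn":1.38,"grip":1.5},{"slide":[33.5,22.5,-13],"turn":1.5,"grip":1.5},{"slide":[34.2,23,-13],"turn":1.6,"grip":1.5},{"slide":[34.2,23,-13],"turn":1.67,"grip":1.5},{"slide":[34.2,23,-13],"turn":1.67,"grip":1.5},{"slide":[34.2,23,-13],"turn":1.67,"grip":1.5}]' 60; python3 tube.py b; python3 fit.py
```

```text
time: 10.35
eef_pos: [0.4885, 0.018, 0.331]
tcp_rot: [0.993, 0.119, 0.0, 0.0]
contact_force: [0.8, -0.2, -0.1]
opening: 0.203
finger_force: 58.5
scene 263 tilt deg 23.4 low [ 0.0459 -0.0013  0.0866] high [ 0.0161 -0.0063  0.0041]
top none
wrist 2730 tilt deg 24.3 low [0.0489 0.001  0.0848] high [0.0172 0.0013 0.004 ]
('scene', 'wrist') 488 rms mm 0.54 tilt x,y deg [24.6  1.3] x,y at pad [-0.0017 -0.0011] tip [0.0464 0.0012 0.086 ] s_tip 0.0946
('wrist',) 288 rms mm 0.31 tilt x,y deg [24.7  1.2] x,y at pad [-0.0016 -0.001 ] tip [0.0465 0.0012 0.0859] s_tip 0.0946
('scene',) 200 rms mm 0.71 tilt x,y deg [24.8  1.5] x,y at pad [-0.0022 -0.0014] tip [0.0462 0.0013 0.0861] s_tip 0.0948
```

```bash
cat > err.py <<'E'
from h import *
F=[]
for n in("wrist","scene"):
    z=np.load(f"t_{n}.npz"); h,C,P=frame(z['p'],z['d'],z['K'],z['W'])
    if len(P)<50: print(n,"few",len(P)); continue
    V=np.linalg.svd(P-P.mean(0))[2]; r=cv2.minAreaRect((P@V[:2].T).astype(np.float32))
    print(n,len(P),(np.array(r[0])@V[:2]+(P.mean(0)@V[2])*V[2]).round(4),V[2].round(3),np.round(r[1],4))
E
python3 err.py; python3 - <<'E'
from h import *
f=np.array([.586,.0405,.153]); y=.236; c,s_=np.cos(y),np.sin(y)
M=np.array([[c,s_,0],[s_,-c,0],[0,0,-1]]); t=f-M@[.0465,.0012,.087]; ax=np.array([-.487,-.117,.866]); print(t)
for k in(.08,.05,.03,.0): go((*(t+k*ax),y))
E
```

```text
wrist 1492 [0.5859 0.0416 0.1533] [-0.482 -0.115  0.869] [0.0716 0.0723]
scene 241 [0.5856 0.0416 0.1517] [-0.474 -0.118  0.873] [0.0732 0.0717]
[0.54050835 0.03079432 0.24      ]
slide [1.36, -0.05, 2.13] turn 0.002 yaw0 0.238
slide [2.86, -0.04, 4.73] turn 0.002 yaw0 0.238
slide [3.86, -0.04, 6.46] turn 0.002 yaw0 0.238
slide [5.36, -0.04, 9.06] turn 0.002 yaw0 0.238
```

```bash
python3 -m inch '[{"slide":[0.7,-0.1,1],"turn":0,"grip":1.5},{"slide":[1.4,-0.1,2.1],"turn":0,"grip":1.5},{"slide":[2,-0.1,3.3],"turn":0,"grip":1.5},{"slide":[2.8,-0.1,4.7],"turn":0,"grip":1.5},{"slide":[3.4,-0.1,5.6],"turn":0,"grip":1.5},{"slide":[3.9,-0.1,6.4],"turn":0,"grip":1.5},{"slide":[4.3,-0.1,7.2],"turn":0,"grip":1.5},{"slide":[4.3,-0.1,7.2],"turn":0,"grip":1.5},{"slide":[4.3,-0.1,7.2],"turn":0,"grip":1.5}]'; python3 tube.py c; python3 fit.py; python3 err.py
python3 - <<'E'
from h import *
z=np.load("t_wrist.npz"); save("w7",z['p'])
E
```

```text
time: 11.4
eef_pos: [0.5301, 0.0291, 0.2584]
tcp_rot: [0.993, 0.119, -0.0, 0.0]
contact_force: [-0.2, 0.3, 0.3]
opening: 0.201
finger_force: 58.5
scene 203 tilt deg 23.5 low [ 0.0452 -0.0027  0.0847] high [ 0.0159 -0.0072  0.0064]
top none
wrist 2657 tilt deg 24.4 low [0.0492 0.0016 0.0847] high [0.0166 0.0038 0.0041]
('scene', 'wrist') 433 rms mm 0.67 tilt x,y deg [24.5  1.6] x,y at pad [-0.0009 -0.0014] tip [0.0468 0.0015 0.0857] s_tip 0.0943
('wrist',) 281 rms mm 2.61 tilt x,y deg [25.2  1.3] x,y at pad [ 0.0142 -0.0008] tip [0.0603 0.0014 0.0794] s_tip 0.0878
('scene',) 152 rms mm 0.81 tilt x,y deg [24.5  1.9] x,y at pad [-0.002  -0.0019] tip [0.0459 0.0016 0.0862] s_tip 0.0948
wrist 1928 [0.586  0.0416 0.1536] [-0.489 -0.116  0.864] [0.0724 0.0718]
scene 220 [0.5856 0.0424 0.1518] [-0.475 -0.115  0.873] [0.0731 0.0713]
```

View pics/w7.png

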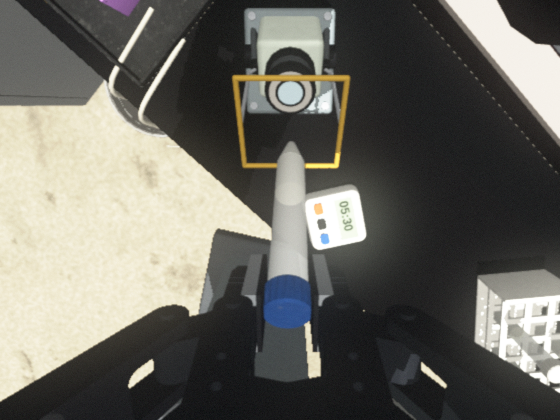

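The tip at (290,145) is laterally centred in the frame, whose wires run from (234,77) to (347,163). It stands about 20 mm short along the lens axis.

```bash
python3 - <<'E'
from h import *
f=np.array([.586,.0417,.153]); y=.236; c,s_=np.cos(y),np.sin(y)
M=np.array([[c,s_,0],[s_,-c,0],[0,0,-1]]); go((*(f-M@[.0467,.0015,.0868]),y))
E
```

```text
slide [1.04, -0.07, 1.93] turn 0.002 yaw0 0.238
```

```bash
python3 -m inch '[{"slide":[0.3,-0.05,0.5],"turn":0,"grip":1.5},{"slide":[0.6,-0.05,1],"turn":0,"grip":1.5},{"slide":[0.8,-0.05,1.5],"turn":0,"grip":1.5},{"slide":[1,-0.05,1.9],"turn":0,"grip":1.5},{"slide":[1,-0.05,1.9],"turn":0,"grip":1.5},{"slide":[1,-0.05,1.9],"turn":0,"grip":1.5},{"slide":[1,-0.05,1.9],"turn":0,"grip":1.5},{"slide":[1,-0.05,1.9],"turn":0,"grip":1.5}]'; python3 tube.py d; python3 fit.py; python3 err.py
python3 - <<'E'
from h import *
s=ctrl.get_state();print(R.from_quat(s["tcp_rot"]).as_matrix()@[.0467,.0015,.0868]+s["eef_pos"])
z=np.load("t_scene.npz"); z2=np.load("t_wrist.npz")
a=cv2.resize(z['p'][210:310,120:230],None,fx=4,fy=4); b=cv2.resize(z2['p'][20:320,180:400],(293,400)); save("f8",np.hstack([a,b]))
E
```

```text
time: 12.35
eef_pos: [0.5398, 0.0319, 0.2397]
tcp_rot: [0.993, 0.119, 0.0, 0.0]
contact_force: [0.1, 0.4, 0.6]
opening: 0.205
finger_force: 58.5
scene 192 tilt deg 22.9 low [0.0474 0.0001 0.0899] high [ 0.0187 -0.0041  0.0093]
top 1 tilt deg 17.5 low [0.0756 0.0114 0.12  ] high [0.0756 0.0114 0.12  ]
wrist 2743 tilt deg 21.7 low [ 0.0194 -0.0116  0.1052] high [0.0172 0.0028 0.004 ]
('scene', 'wrist') 429 rms mm 0.53 tilt x,y deg [24.6  1.4] x,y at pad [-0.0015 -0.0014] tip [0.049  0.0012 0.0913] s_tip 0.1005
('wrist',) 285 rms mm 0.31 tilt x,y deg [24.7  1.3] x,y at pad [-0.0013 -0.0014] tip [0.0491 0.0012 0.0912] s_tip 0.1004
('scene',) 144 rms mm 0.67 tilt x,y deg [24.6  1.4] x,y at pad [-0.0022 -0.0015] tip [0.0484 0.0012 0.0916] s_tip 0.1008
wrist 2112 [0.5865 0.0418 0.1536] [-0.493 -0.113  0.863] [0.0718 0.0715]
scene 217 [0.5856 0.0419 0.1518] [-0.47  -0.114  0.875] [0.0725 0.0715]
[0.58547552 0.04147697 0.1527728 ]tube.py:12: RankWarning: Polyfit may be poorly conditioned
  A=np.polyfit(P[:,2],P[:,0],1); print(n,len(P),"tilt deg",np.degrees(np.arctan(A[0])).round(1),"low",P[P[:,2].argmax()].round(4),"high",P[P[:,2].argmin()].round(4))
```

View pics/f8.png

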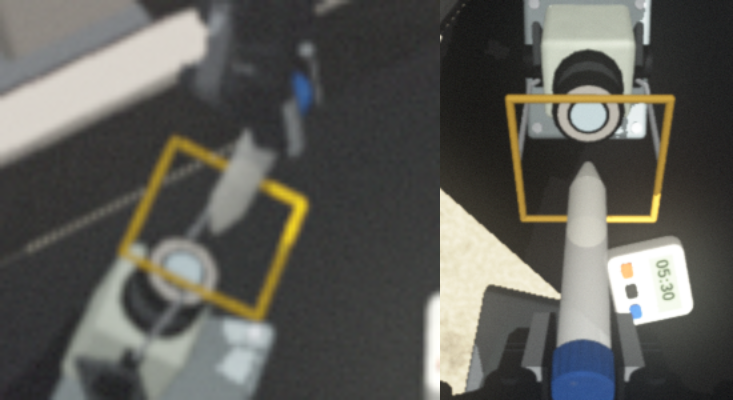

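The tip is at (212,232) in the scene crop, where the frame's centre is about (214,228). In the wrist crop it is at (588,163), against about (589,157). It is on target and still, so I'm handing in.

```bash
python3 -c "
from plant import ctrl
print(ctrl.sign_off())"
```

```text
the job is handed in; nothing more can be done
None
```

I handed the job in at about 12.5 s with the gripper still holding the blue-capped tube: by my measurements its tip is within about 2 mm of the focus point and its axis about 5–6° off the lens axis (limit 12°). I saw no contact with the camera; sign-off returned no verdict.

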